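Seat a keyed drive shaft in a belt pulley and hold it home

ROBOT

A 6-joint arm with a two-finger parallel gripper is mounted at the origin on a cart in front of the work surface, level with it; the furniture and walls round the work are solid. World frame = base frame: x ahead of the robot, y to its left, z up, the work surface at z = 0. Lengths are in m, angles in degrees, forces in N, time in s.
With the tool pointing down it reaches from about 0.25 to 0.725 m from the base axis. Payload 9.7 kg.
Tool frame: the origin (TCP) lies midway between the tips of the shut fingers; the grasp point (between the pads) lies 19 mm behind it (bot.hold_point_z is the distance from the TCP to the grasp point, in m); z points along the fingers, y is the line along which they close (so a half turn about z gives the same grasp; the last joint's range is limited). The gripper opens to 85 mm and grips with 20 to 120 N. Pads are 22 mm wide; open, the fingers measure 114 mm over their backs; the gripper's body (76 mm by 85 mm) begins 54 mm behind the grasp point. The pads swing forward as they close: fully open they stand 13 mm farther back than shut.
Start: joints at [63.656, 4.979, 10.078, 95.1, 0, 90], TCP at [0.244, 0.493, 0.231] pointing down, gripper open.
Joint ranges: [-179.16, 179.16], [-48.56, 103.87], [-65.8, 70.77], [-126.05, 130.52], [-82.76, 87.17], [-180, 180]. Speed limits (degrees/s): [127.2, 127.2, 147.25, 180, 180, 180].

INTERFACE

Orientations are given as [roll, pitch, yaw] about the fixed x, y, z axes, in that order (R = Rz(yaw) Ry(pitch) Rx(roll)).
In Python, from workcell import bot gives the robot as it stands.
- The arm moves only by the tool play_rows, never from a script. Its argument "steps" is a list that holds one entry, the list of rows, each a list of 4 numbers: the shift along the tool's x, y, z in m, then the turn about the tool's z in rad. In form: [[[tx, ty, tz, yaw], ...]]. A call has exactly 5 rows; each row shifts and turns the commanded pose from where the row before left it, along the tool's axes as they then stand; what a row does not reach is not made up. A row lasts 1/12 s, in which the tool goes at most 41.7 mm and 7.16 degrees, less where a joint would pass 70% of its speed; a pose out of reach is approached as far as the arm can. A call is refused whole if a number of a shift passes 0.0417 or a number of a turn 0.125, either way. A call with a gripper value outside its range is refused whole. "gripper" is the finger opening in m, from 0 to 0.0854, set as the call begins (left out, the last holds). The fingers move at their own pace and stop on an object; "squeeze" is the grip in N (left out, the last holds). Time passes only in rows, so rows that do not move let the fingers close, or fill a call up. It gives the time, the measured TCP pose, the force, the opening and the grip force at its end, in the units of the state.
- bot.get_obs(): the state, without advancing time (a new reading comes with each control period).
- bot.camera(name): name is "side" or "top"; returns a dict with "img" (480x640x3 uint8, blue, green, red), "vfov" (degrees; the focal length in pixels is half the picture's height over the tangent of half this angle, whatever the lens; pixels are square), "cx", "cy" (the principal point, pixels), "D" ([k1, k2, p1, p2, k3] as OpenCV has them; the pictures are not rectified), "xyz" and "attitude" of the camera in the world. Camera axes: x right, y down, z forward; pixel columns grow to the right and rows downward; lengths in m; the calibration is good to about 2 mm. A picture is of the moment at which its call begins. There is no depth.
- bot.job_done(): hands the job in; it is judged then, once.
The state is a dict: "time": time; "q": joint angles; "qd": joint speeds; "joint_efforts": joint torques, N m; "ee_pos": TCP position; "tcp_rot": TCP orientation; "wrist_force": force on the tool from outside, world axes, zero at the start; "torque": the same for the moment, N m; "opening": finger opening in m; "grasp_force": force on a finger pad.
Only numpy, scipy, OpenCV 4.12 (cv2) and the standard library are available. Lean on these libraries where they do the work, as an engineer would, in place of code of your own. Each camera call takes 0.05 s, during which the arm holds its last target. There are 200 camera calls.

TASK

First clear the packing leftovers off the assembly nest: put the crumpled paper ball and the wooden offcut into the steel scrap bowl. Then lift the keyed shaft out of its wooden stand by its flat tongue, lower it into the bore of the toothed pulley, turn it until the key slips into the keyway, and push it fully home against the spring plunger until the collar sits flush on the hub. Do not let go: finish with the shaft still gripped and pressed home, so that a colleague can tighten the grub screw; leave the other things on the bench where they are.

Things in the scene. Friction and masses are not known exactly. Their poses are not given: they have to be found in the camera images.
- hub_mouth (a point): Centre of the bore's mouth in the flat top of the pulley's hub, 58 mm above the worktop; z up, x and y those of the nest. Bore 27 mm across, 40 mm deep; keyway along its whole length, 11 mm wide, reaching 20 mm from the axis. Oiled, slides easily. The keyway's direction differs each time: from the axis, within 0.5 rad either side of this point's -x (the robot's side); a red paint mark on the hub is in line with it.
- shaft_grip (a point): Centre of the shaft's grip tongue, a bar 24 mm (x) by 18 mm (y), 48 mm tall (24 mm up and down from here): grip it across y, on the flats. z up the shaft, x to the key's side. Below the tongue a collar, 50 mm across, 8 mm thick, with a red paint mark on its top and rim on the key's side. The shaft's end is 70 mm below this point.
- shaft: Loose steel shaft, 0.2 to 0.4 kg, upright in its stand; origin at its lower end, z up, x to the key. Below the collar: 24 mm in diameter, 38 mm long, end bevelled over 3 mm. Brass key 8 mm wide, out to 18 mm from the axis, starts 7 mm above the end: it stops on the hub's face after 7 mm unless over the keyway (within about 0.05 rad).
- shaft_shoulder (a point): Centre of the underside of the shaft's collar, 32 mm below shaft_grip, same axes. Home means that this underside lies on the hub's face.
- plunger (a joint): How far the brass spring plunger under the bore is pressed down, m. 0 = up, its top 26 mm below the hub's face, where the shaft's end meets it; 0.012 with the collar on the hub. It pushes up with 5 N at first and 11 N at home, so the shaft rises again if it is not held down.
- paper_center (a point): Centre of the ball of crumpled white packing paper, 36 mm across (up to 42 over its corners), 12 g, loose; it starts on the hub, over the bore, its centre 18 mm above the hub's face. Stiff, does not crush.
- paper_ball: The paper ball; origin under its centre, at its underside.
- offcut_center (a point): Centre of the loose pale wooden offcut (rebated batten), 38 mm long (x), 24 mm wide (y), 20 mm tall, the upper 8 mm narrowed to the 14 mm at its -y side; grip its lower part across y. 10 mm above its underside. It starts on the nest's base plate, left (+y) of the pulley.
- offcut: The offcut; origin under its centre, at its underside.
- scrap_bowl: Loose polished steel bowl, 114 mm across the rim, 52 mm tall, inside about 100 mm wide at the rim and 60 mm at the floor; origin at the centre of its underside, z up. Stands on the worktop to the left or right of the nest, with the shaft's stand on the other side.
- shaft_stand: Fixed wooden block, 76 x 76 mm, 55 mm tall, with a 41 mm hole down its middle in which the shaft hangs by its collar (collar on the block's top, shaft's end 17 mm above the worktop). Origin at the centre of its underside.
- nest: Fixed grey base plate 110 mm (x) by 170 mm (y), 12 mm thick, from 65 mm right (-y) to 105 mm left (+y) of the pulley's axis. Two dark clamps, their tops 4 mm below the hub's face, fix an aluminium toothed pulley (76 mm flanges, 56 mm hub standing 16 mm above them) so that it cannot turn. Origin on the worktop under the pulley's axis, z up.
- screwdriver: Bystander: small screwdriver with red handle, 145 mm long, lying behind the nest.
- dropper_bottle: Bystander: brown dropper bottle with black bulb, 36 mm wide, 100 mm tall; origin under its centre.
- timer: Bystander: white digital timer, 62 x 62 x 18 mm, lying flat.
- felt_pen: Bystander: grey felt pen with black cap, 134 mm long, lying.
- tape_roll: Bystander: roll of pale tape, 62 mm across, 19 mm tall, lying flat.
- beaker: Bystander: small glass beaker, 53 mm wide, 70 mm tall.
- forceps: Bystander: steel forceps, 136 mm long, lying near the front edge.

How it is judged:
By the outcome, as a careful person would: the job done as asked, in the order asked, and still so for the second after the job is handed in, while the arm keeps its last pose, push and grip.
It also fails if it takes over 70 s, if anything falls off the work surface, if the arm or the gripper's body presses on something with over 40 N, if the wrist force passes 120 N, or if a joint passes its speed limit or range.

## Working session

There is one attempt and no reset: what is moved stays moved. The work goes in short steps, Python scripts to look and compute and a tool call to move; the robot and the scene stay as the last step left them, time stands still between calls to the robot, and variables do not carry over. Pictures are saved under pics/ and viewed, at most 10 in all, crops included, and the job is handed in when it is done.

Besides the shell and the picture viewer there is one more tool, called after "Emit:" as name(argument=value, ...) on one line, values as JSON. play_rows: Moves the arm, as the interface text tells. Its arguments: {"type":"object","properties":{"steps":{"type":"array","items":{"type":"array","items":{"type":"array","items":{"type":"number"}}}},"gripper":{"type":"number"},"squeeze":{"type":"number"}},"required":["steps"]}

```bash
mkdir -p pics; ls; cat > h.py <<'E'
import numpy as np, cv2
from scipy.spatial.transform import Rotation as R
from workcell import bot
def cal(c):
    f=240/np.tan(np.radians(c["vfov"])/2)
    K=np.array([[f,0,c["cx"]],[0,f,c["cy"]],[0,0,1]])
    A=np.array(c["attitude"],float)
    M=A if A.shape==(3,3) else R.from_euler("xyz",A,degrees=True).as_matrix()
    return K,np.array(c["D"],float),M,np.array(c["xyz"],float)
def ray(c,uv):
    K,D,M,p=cal(c)
    n=cv2.undistortPoints(np.array([[uv]],float),K,D)[0,0]
    return p,M@np.array([n[0],n[1],1])
def at_z(c,uv,z):
    p,d=ray(c,uv); return p+d*(z-p[2])/d[2]
def pix(c,P):
    K,D,M,p=cal(c)
    return cv2.projectPoints(((np.atleast_2d(P)-p)@M),np.zeros(3),np.zeros(3),K,D)[0][:,0]
def snap(n,name):
    c=bot.camera(n); cv2.imwrite("pics/"+name,c["img"]); return c
E
python3 - <<'E'
from h import *
import pickle
for n in("top","side"):
    c=snap(n,n+"0.png"); pickle.dump(c,open(n+".pkl","wb")); print({k:v for k,v in c.items() if k!="img"})
print(bot.get_obs(),bot.hold_point_z)
E
```

```text
pics
{'vfov': 48.24680452151615, 'cx': 311.03253876560814, 'cy': 232.34115652289222, 'D': array([0.01335669, 0.        , 0.        , 0.        , 0.        ]), 'xyz': array([ 0.37560071, -0.04387128,  1.35031285]), 'attitude': array([-172.84288552,   -0.2942019 ,  -91.09455047])}
{'vfov': 47.11329877724832, 'cx': 324.7308164251854, 'cy': 231.32985244674856, 'D': array([-0.03670283,  0.        ,  0.        ,  0.        ,  0.        ]), 'xyz': array([-0.37442737, -0.35649352,  1.27542971]), 'attitude': array([-141.11479902,   -0.29109024,  -69.21316621])}
{'time': 0.1, 'q': array([6.36553949e+01, 5.00876341e+00, 1.00395282e+01, 9.50961204e+01,
       4.21806603e-04, 9.00013907e+01]), 'qd': array([-0.02547449, -0.03934577,  0.12134916, -0.06888333, -0.05957911,
       -0.05114979]), 'joint_efforts': array([ 7.96799418e-05, -5.21560371e+01,  4.65654802e+01,  1.59467943e-02,
       -4.74873696e-05,  5.57099966e-06]), 'ee_pos': array([0.24399307, 0.49272113, 0.2306509 ]), 'tcp_rot': array([-1.79934644e+02, -4.20220025e-04,  1.53654004e+02]), 'wrist_force': array([-0.62769601, -0.36437718, -0.16920893]), 'torque': array([-0.02141165, -0.00996612, -0.03215207]), 'grasp_force': 0.0, 'opening': 0.08546081633836357} 0.0187
```

View pics/top0.png

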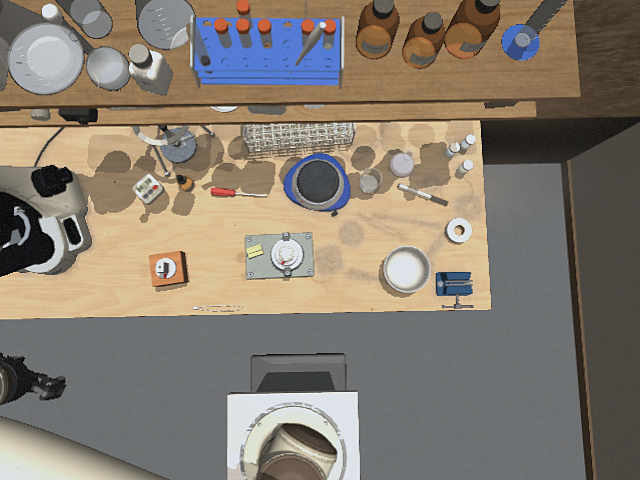

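View pics/side0.png

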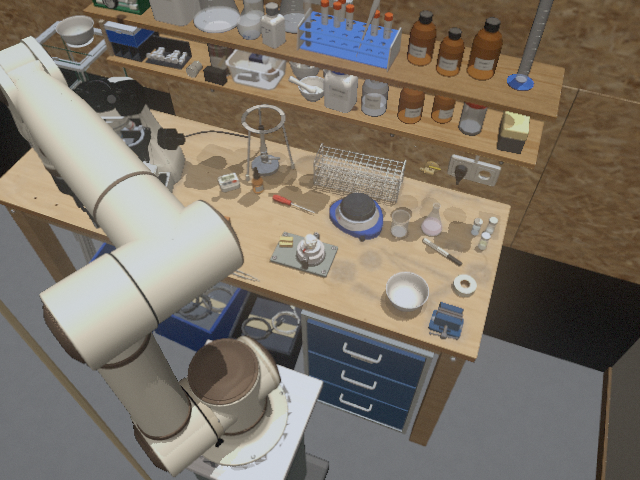

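Top view: stand with shaft at (168,268), nest at (280,255), paper ball on the pulley at (286,255), offcut at (254,251), and bowl at (407,269). I'll enlarge the first three.

```bash
python3 - <<'E'
from h import *
import pickle
c=pickle.load(open("top.pkl","rb"));s=pickle.load(open("side.pkl","rb"))
def cr(im,x,y,w,h,k): return cv2.resize(im[y:y+h,x:x+w],None,fx=k,fy=k,interpolation=cv2.INTER_CUBIC)
a=cr(c["img"],240,228,80,55,6) #480x330
b=cr(c["img"],142,245,53,45,6) #318x270
d=cr(s["img"],265,225,80,55,6)
I=np.zeros((600,800,3),np.uint8)
I[:330,:480]=a; I[:270,482:800]=b; I[332:600,:480]=d[:268]
I[300:540,482:794]=cr(c["img"],380,245,52,40,6)
cv2.imwrite("pics/z0.png",I)
E
```

```text
(no output)
```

View pics/z0.png

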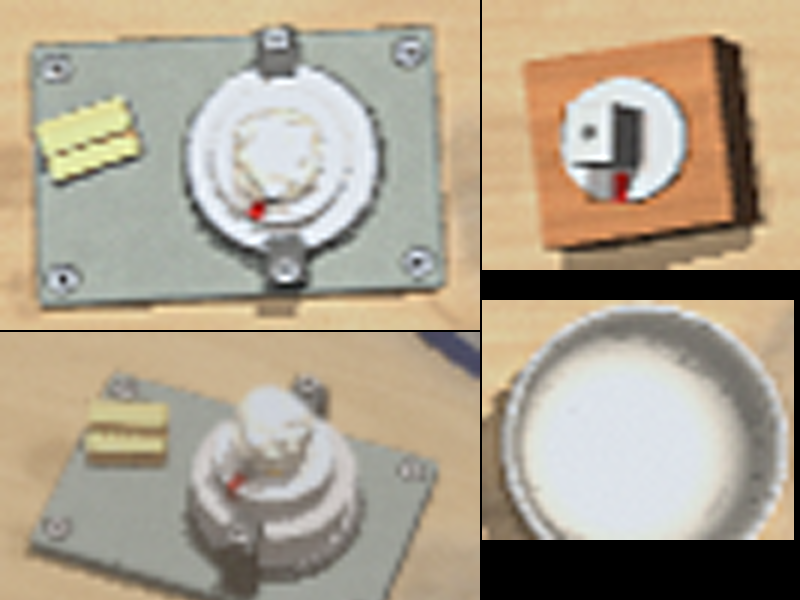

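Enlarged: the plate corners, offcut (step line along its length), paper ball, red hub mark at crop (257,210), collar with red mark towards the robot at (622,187), and bowl rim all read clearly. Next I turn these into poses.

```bash
python3 - <<'E'
from h import *
import pickle
c=pickle.load(open("top.pkl","rb"));s=pickle.load(open("side.pkl","rb"))
n=lambda x,y:(240+x/6-.4,228+y/6-.4)
t=lambda x,y:(142+(x-482)/6-.4,245+y/6-.4)
b=lambda x,y:(380+(x-482)/6-.4,245+(y-300)/6-.4)
sd=lambda x,y:(265+x/6-.4,225+(y-332)/6-.4)
P=lambda f,z,*q:np.array([at_z(c,f(*k),z)[:2] for k in q])
pl=P(n,.012,(35,45),(435,28),(443,288),(40,307)); print("plate",pl.round(4))
ym=(pl[0]+pl[3]-pl[1]-pl[2])/2; yaw=np.arctan2(ym[1],ym[0])-np.pi/2; print("L",np.linalg.norm(ym),"yaw",np.degrees(yaw))
o=pl.mean(0)-.02*np.array([-np.sin(yaw),np.cos(yaw)]); print("nest",o, "hubpix crop",((pix(c,[*o,.058])-[240,228]+.4)*6))
m=P(n,.058,(257,210))[0]-o; print("hub mark",m,np.degrees(np.arctan2(m[1],m[0]))-180-np.degrees(yaw))
print("flange ctr",P(n,.042,(284,160)),"ball",P(n,.076,(277,153)))
print("offcut upper strip",P(n,.032,(37,125),(128,97),(133,128),(50,150)).round(4)); print("lower strip",P(n,.032,(50,150),(133,128),(140,158),(58,183)).round(4))
print("side cam: ball",at_z(s,sd(275,425),.076),"offcut",at_z(s,sd(127,432),.026))
print("block",P(t,.055,(525,62),(712,37),(735,222),(548,248)).round(4),P(t,.055,(525,62),(712,37),(735,222),(548,248)).mean(0))
cc=P(t,.063,(624,139))[0];mk=P(t,.063,(622,187))[0]; print("collar",cc,"mark",mk-cc,np.degrees(np.arctan2(*(mk-cc)[::-1])))
print("tongue top",P(t,.111,(565,105),(615,100),(615,165),(565,165)).round(4))
print("bowl rim",P(b,.052,(503,430),(785,430),(640,305)).round(4))
E
```

```text
plate [[ 0.5395  0.111 ]
 [ 0.5436 -0.0566]
 [ 0.4348 -0.0579]
 [ 0.4301  0.1093]]
L 0.16748540695429462 yaw 1.4993105883940059
nest [0.48753816 0.006471  ] hubpix crop [[281.90874904 154.7264034 ]]
hub mark [-0.0220973   0.01030785] -26.507208315248544
flange ctr [[0.48675125 0.0062706 ]] ball [[0.48670343 0.00771024]]
offcut upper strip [[0.5039 0.108 ]
 [0.5148 0.0705]
 [0.502  0.0686]
 [0.4935 0.1027]]
lower strip [[0.4935 0.1027]
 [0.502  0.0686]
 [0.4895 0.0658]
 [0.4799 0.0995]]
side cam: ball [0.48880819 0.00693421 0.076     ] offcut [0.49542406 0.08666677 0.026     ]
block [[0.4903 0.3394]
 [0.499  0.2645]
 [0.4245 0.2544]
 [0.4156 0.3289]] [0.45733931 0.29681387]
collar [0.45803887 0.29713703] mark [-0.01910753  0.00050301] 178.49201322610807
tongue top [[0.4685 0.3072]
 [0.47   0.2881]
 [0.4451 0.2877]
 [0.4454 0.3068]]
bowl rim [[ 0.4524 -0.2267]
 [ 0.4503 -0.3406]
 [ 0.5021 -0.2841]]
```

Emit:
play_rows(steps=[[[-0.0289,-0.0218,0.0053,0],[-0.0289,-0.0218,0.0053,0],[-0.0289,-0.0218,0.0053,0],[-0.0289,-0.0218,0.0053,0],[-0.0289,-0.0218,0.0053,0]]], gripper=0.07, squeeze=25)

```text
time: 0.52
ee_pos: [0.3254, 0.3295, 0.2042]
tcp_rot: [-180.0, -0.0, 153.7]
wrist_force: [0.1, 0.5, 0.2]
opening: 0.0701
grasp_force: 0.0
```

Emit:
play_rows(steps=[[[-0.0289,-0.0218,0.0053,0],[-0.0289,-0.0218,0.0053,0],[-0.0289,-0.0218,0.0053,0],[-0.0289,-0.0218,0.0053,0],[-0.0289,-0.0218,0.0053,0]]])

```text
time: 0.93
ee_pos: [0.4066, 0.1675, 0.1779]
tcp_rot: [180.0, -0.0, 153.7]
wrist_force: [-0.7, 1.1, 0.3]
opening: 0.0698
grasp_force: 0.0
```

Emit:
play_rows(steps=[[[-0.0289,-0.0218,0.0053,0],[-0.0289,-0.0218,0.0053,0],[-0.0289,-0.0218,0.0053,0],[-0.0289,-0.0218,0.0053,0],[-0.0289,-0.0218,0.0053,0]]])

```text
time: 1.35
ee_pos: [0.4877, 0.0056, 0.1513]
tcp_rot: [180.0, -0.0, 153.6]
wrist_force: [-0.0, 1.2, 0.9]
opening: 0.07
grasp_force: 0.0
```

Emit:
play_rows(steps=[[[0.0008,0.0015,0.03,0],[0,0,0.03,0],[0,0,0.02,0],[0,0,0.008,0],[0,0,0,0]]])

```text
time: 1.77
ee_pos: [0.486, 0.0091, 0.0618]
tcp_rot: [-179.9, -0.2, 153.7]
wrist_force: [-0.1, -0.2, -0.6]
opening: 0.0699
grasp_force: 0.0
```

Emit:
play_rows(steps=[[[0,0,0,0],[0,0,0,0],[0,0,0,0],[0,0,0,0],[0,0,0,0]]], gripper=0.0)

```text
time: 2.18
ee_pos: [0.4884, 0.0093, 0.0657]
tcp_rot: [179.9, 0.2, 153.7]
wrist_force: [0.0, 0.1, 7.0]
opening: 0.0421
grasp_force: 25.1
```

Emit:
play_rows(steps=[[[0,0,0,0],[0,0,0,0],[0,0,-0.01,0],[0,0,-0.02,0],[0,0,-0.02,0]]])

```text
time: 2.6
ee_pos: [0.487, 0.0092, 0.1149]
tcp_rot: [-180.0, -0.0, 153.7]
wrist_force: [0.8, 0.1, -0.6]
opening: 0.0427
grasp_force: 25.4
```

Emit:
play_rows(steps=[[[-0.0117,-0.0351,-0.002,0],[-0.0117,-0.0351,-0.002,0],[-0.0117,-0.0351,0,0],[-0.0117,-0.0351,0,0],[-0.0117,-0.0351,0,0]]])

```text
time: 3.02
ee_pos: [0.4617, -0.1756, 0.1192]
tcp_rot: [180.0, 0.1, 153.7]
wrist_force: [-0.3, 0.3, -0.3]
opening: 0.0423
grasp_force: 25.4
```

Emit:
play_rows(steps=[[[-0.0117,-0.0351,0,0],[-0.0117,-0.0351,0,0],[-0.0117,-0.0351,0,0],[0,0,0,0],[0,0,0.02,0]]])

```text
time: 3.43
ee_pos: [0.4478, -0.287, 0.1018]
tcp_rot: [-180.0, 0.3, 153.5]
wrist_force: [1.0, 0.4, 1.3]
opening: 0.0426
grasp_force: 25.5
```

```bash
python3 - <<'E'
from h import *
o=bot.get_obs();print(o["ee_pos"],o["opening"])
c=snap("top","top1.png"); s=snap("side","side1.png")
cr=lambda im,x,y,w,h,k: cv2.resize(im[y:y+h,x:x+w],None,fx=k,fy=k,interpolation=cv2.INTER_CUBIC)
I=np.zeros((500,800,3),np.uint8)
I[:450,:400]=cr(c["img"],360,220,80,90,5); I[:450,400:]=cr(s["img"],360,230,80,90,5)
cv2.imwrite("pics/z1.png",I)
E
```

```text
[ 0.44775876 -0.28697755  0.10177775] 0.04263093634355575
```

View pics/z1.png

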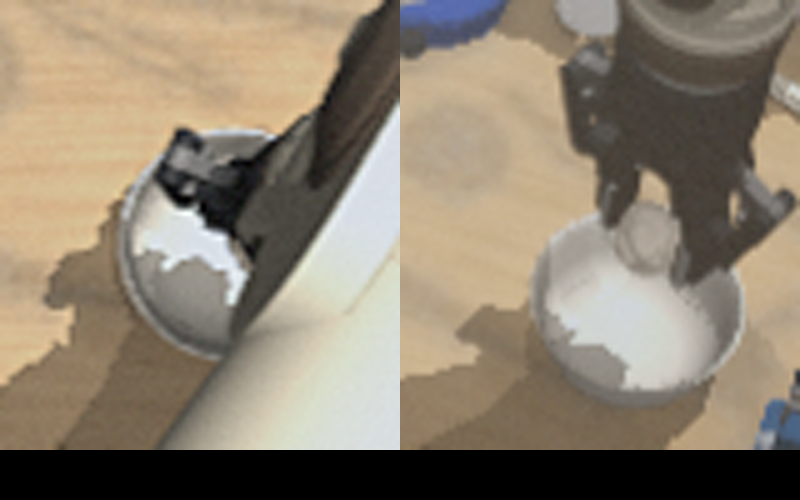

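The ball is held between the fingers over the middle of the bowl (side crop about (645,235)). I'll lower it and release.

Emit:
play_rows(steps=[[[0.001,0.002,0.03,0],[0,0,0.02,0],[0,0,0,0],[0,0,0,0],[0,0,0,0]]])

```text
time: 3.95
ee_pos: [0.4474, -0.2818, 0.0498]
tcp_rot: [-180.0, 0.1, 153.7]
wrist_force: [0.7, -0.0, 0.1]
opening: 0.0426
grasp_force: 25.5
```

Emit:
play_rows(steps=[[[0,0,0,0],[0,0,0,0],[0,0,0,0],[0,0,-0.01,0],[0,0,-0.03,0]]], gripper=0.06)

```text
time: 4.37
ee_pos: [0.4448, -0.2806, 0.0852]
tcp_rot: [180.0, -0.4, 153.7]
wrist_force: [0.0, 0.2, -0.2]
opening: 0.06
grasp_force: 0.0
```

Emit:
play_rows(steps=[[[0,0,-0.03,0],[0,0,-0.02,0],[0,0,0,0.125],[0,0,0,0.125],[0,0,0,0.125]]])

```text
time: 4.78
ee_pos: [0.4469, -0.282, 0.1395]
tcp_rot: [180.0, 0.1, 131.8]
wrist_force: [-0.0, 0.1, -0.5]
opening: 0.0601
grasp_force: 0.0
```

Emit:
play_rows(steps=[[[0,0,0,0.125],[0,0,0,0.125],[0,0,0,0.125],[0,0,0,0.1],[0,0,0,0]]])

```text
time: 5.2
ee_pos: [0.4467, -0.2818, 0.1388]
tcp_rot: [180.0, 0.0, 104.7]
wrist_force: [0.0, -0.9, -0.1]
opening: 0.0602
grasp_force: 0.0
```

Emit:
play_rows(steps=[[[0.03435,0.01416,0,0],[0.03435,0.01416,0,0],[0.03435,0.01416,0,0],[0.03435,0.01416,0,0],[0.03435,0.01416,0,0]]], gripper=0.05)

```text
time: 5.62
ee_pos: [0.4707, -0.0961, 0.1386]
tcp_rot: [180.0, 0.0, 105.1]
wrist_force: [0.2, 0.2, 0.3]
opening: 0.0502
grasp_force: 0.0
```

Emit:
play_rows(steps=[[[0.03435,0.01416,0,0],[0.03435,0.01416,0,0],[0.03435,0.01416,0,0],[0.03435,0.01416,0,0],[0.03435,0.01416,0,0]]])

```text
time: 6.03
ee_pos: [0.4948, 0.0885, 0.1387]
tcp_rot: [179.9, 0.0, 105.2]
wrist_force: [0.9, -0.2, 0.7]
opening: 0.0503
grasp_force: 0.0
```

Emit:
play_rows(steps=[[[0,0,0.02,0],[0,0,0.02,0],[0,0,0,0],[0,0,0,0],[0,0,0,0]]])

```text
time: 6.45
ee_pos: [0.4952, 0.0864, 0.0992]
tcp_rot: [179.9, 0.0, 105.0]
wrist_force: [-0.1, 1.0, 0.6]
opening: 0.05
grasp_force: 0.0
```

```bash
python3 - <<'E'
from h import *
o=bot.get_obs();print(o["ee_pos"],o["opening"],o["tcp_rot"])
c=snap("top","top2.png"); s=snap("side","side2.png")
cr=lambda im,x,y,w,h,k: cv2.resize(im[y:y+h,x:x+w],None,fx=k,fy=k,interpolation=cv2.INTER_CUBIC)
I=np.zeros((600,800,3),np.uint8)
I[:350,:400]=cr(c["img"],230,215,80,70,5); I[:350,400:]=cr(s["img"],250,200,80,70,5)
I[352:600,:300]=cr(c["img"],377,240,60,50,5)[:248]; I[352:600,400:700]=cr(s["img"],380,265,60,50,5)[:248]
cv2.imwrite("pics/z2.png",I)
E
```

```text
[0.49517627 0.08637094 0.09916101] 0.049959819696304565 [1.79936940e+02 4.41872984e-03 1.05003800e+02]
```

View pics/z2.png

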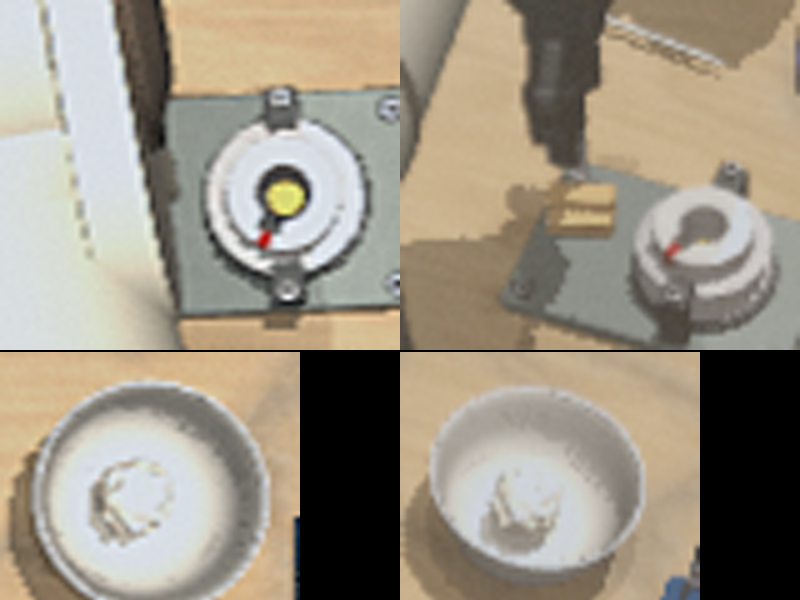

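The ball lies in the bowl, and the bore is now visible: bore centre at crop (284,190), mark at (265,239). I'll pick up the offcut now.

Emit:
play_rows(steps=[[[0,0.001,0.03,0],[0,0,0.03,0],[0,0,0.015,0],[0,0,0.009,0],[0,0,0,0]]])

```text
time: 6.97
ee_pos: [0.4952, 0.0864, 0.0129]
tcp_rot: [-179.9, -0.0, 104.9]
wrist_force: [-0.9, 0.0, -0.3]
opening: 0.0502
grasp_force: 0.0
```

Emit:
play_rows(steps=[[[0,0,0,0],[0,0,0,0],[0,0,0,0],[0,0,0,0],[0,0,0,0]]], gripper=0.0)

```text
time: 7.38
ee_pos: [0.497, 0.087, 0.0157]
tcp_rot: [179.8, 0.0, 105.0]
wrist_force: [-0.2, -0.9, 7.1]
opening: 0.0235
grasp_force: 25.2
```

Emit:
play_rows(steps=[[[0,0,0,0],[0,0,0,0],[0,0,-0.01,0],[0,0,-0.02,0],[0,0,-0.02,0]]])

```text
time: 7.8
ee_pos: [0.4954, 0.0869, 0.0649]
tcp_rot: [-180.0, -0.0, 105.0]
wrist_force: [0.8, 0.0, 0.3]
opening: 0.0236
grasp_force: 24.7
```

```bash
python3 - <<'E'
from h import *
import pickle
c=bot.camera("top")
n=lambda x,y:(230+x/5-.4,215+y/5-.4)
for z,q in((.058,(284,190)),(.058,(265,239)),(.058,(284,192)),(.032,(284,198))): print(at_z(c,n(*q),z).round(4))
# hub outer ~ nothing
E
```

```text
[0.4895 0.0069 0.058 ]
[0.4659 0.0164 0.058 ]
[0.4885 0.0069 0.058 ]
[0.4878 0.008  0.032 ]
```

Emit:
play_rows(steps=[[[0,0,-0.03,0],[0,0,-0.03,0],[-0.03634,-0.01471,-0.01,0],[-0.03634,-0.01471,0,0],[-0.03634,-0.01471,0,0]]])

```text
time: 8.27
ee_pos: [0.4816, -0.0306, 0.136]
tcp_rot: [179.8, 0.1, 105.1]
wrist_force: [1.1, 0.0, -0.1]
opening: 0.0233
grasp_force: 24.7
```

Emit:
play_rows(steps=[[[-0.03634,-0.01471,0,0],[-0.03634,-0.01471,0,0],[-0.03634,-0.01471,0,0],[-0.03634,-0.01471,0,0],[-0.03634,-0.01471,0,0]]])

```text
time: 8.68
ee_pos: [0.4566, -0.2263, 0.135]
tcp_rot: [179.9, 0.0, 105.0]
wrist_force: [1.5, -0.1, 0.5]
opening: 0.0231
grasp_force: 24.7
```

Emit:
play_rows(steps=[[[-0.03634,-0.01471,0,0],[-0.03634,-0.01471,0,0],[0,0,0.03,0],[0,0,0.03,0],[0,0,0,0]]])

```text
time: 9.1
ee_pos: [0.4449, -0.3015, 0.0691]
tcp_rot: [-179.7, -0.3, 104.9]
wrist_force: [-1.1, 0.7, -0.8]
opening: 0.0234
grasp_force: 24.7
```

Emit:
play_rows(steps=[[[0,0.001,0.012,0],[0,0,0.01,0],[0,0,0,0],[0,0,0,0],[0,0,0,0]]])

```text
time: 9.52
ee_pos: [0.449, -0.3019, 0.053]
tcp_rot: [179.9, 0.1, 105.0]
wrist_force: [0.1, 0.1, 0.0]
opening: 0.0231
grasp_force: 24.7
```

Emit:
play_rows(steps=[[[0,0,0,0],[0,0,0,0],[0,0,0,0],[0,0,-0.01,0],[0,0,-0.02,0]]], gripper=0.04)

```text
time: 9.93
ee_pos: [0.4473, -0.3012, 0.0806]
tcp_rot: [-179.9, -0.2, 105.0]
wrist_force: [0.4, 0.2, 0.9]
opening: 0.0398
grasp_force: 0.0
```

Emit:
play_rows(steps=[[[0,0,-0.04,0],[0,0,-0.04,0],[0,0,-0.03,-0.125],[0,0,0,-0.125],[0,0,0,-0.125]]])

```text
time: 10.35
ee_pos: [0.4493, -0.3025, 0.1954]
tcp_rot: [179.9, 0.3, 126.8]
wrist_force: [-0.6, -0.5, -1.1]
opening: 0.0399
grasp_force: 0.0
```

Emit:
play_rows(steps=[[[0,0,0,-0.125],[0,0,0,-0.125],[0,0,0,-0.125],[0,0,0,-0.125],[0,0,0,-0.125]]])

```text
time: 10.77
ee_pos: [0.4484, -0.3019, 0.1928]
tcp_rot: [-180.0, 0.0, 162.6]
wrist_force: [-0.1, -0.4, -0.9]
opening: 0.0401
grasp_force: 0.0
```

Emit:
play_rows(steps=[[[0,0,0,-0.125],[0,0,0,-0.125],[0,0,0,-0.059],[0,0,0,0],[0,0,0,0]]])

```text
time: 11.18
ee_pos: [0.4484, -0.3019, 0.1925]
tcp_rot: [-180.0, 0.0, 179.8]
wrist_force: [0.0, 0.0, -0.0]
opening: 0.04
grasp_force: 0.0
```

```bash
python3 - <<'E'
from h import *
print(bot.get_obs()["q"])
E
```

```text
[-3.39525225e+01  3.00121004e+00  3.67996004e+00  9.06454885e+01
 -8.23910342e-04 -3.37743755e+01]
```

Emit:
play_rows(steps=[[[0,0.0374,0,0],[0,0.0374,0,0],[0,0.0374,0,0],[0,0.0374,0,0],[0,0.0374,0,0]]])

```text
time: 11.6
ee_pos: [0.4481, -0.1134, 0.1922]
tcp_rot: [-180.0, 0.0, 179.8]
wrist_force: [1.4, 0.4, -0.5]
opening: 0.0398
grasp_force: 0.0
```

Emit:
play_rows(steps=[[[0,0.0374,0,0],[0,0.0374,0,0],[0,0.0374,0,0],[0,0.0374,0,0],[0,0.0374,0,0]]])

```text
time: 12.02
ee_pos: [0.4483, 0.0739, 0.1924]
tcp_rot: [180.0, 0.1, 179.8]
wrist_force: [1.0, -0.6, -0.2]
opening: 0.0399
grasp_force: 0.0
```

Emit:
play_rows(steps=[[[-0.003,0.0374,0,0],[-0.003,0.0374,0,0],[-0.003,0.0374,0,0],[0,0.0374,0,0],[0,0.0374,0,0]]])

```text
time: 12.43
ee_pos: [0.4575, 0.2611, 0.1922]
tcp_rot: [180.0, 0.0, 179.8]
wrist_force: [0.9, -0.3, 0.1]
opening: 0.0397
grasp_force: 0.0
```

Emit:
play_rows(steps=[[[0,0.0374,0,0],[0,0,0.02,0],[0,0,0.02,0],[0,0,0,0],[0,0,0,0]]], gripper=0.05)

```text
time: 12.85
ee_pos: [0.4573, 0.2962, 0.1515]
tcp_rot: [-179.9, -0.1, 179.9]
wrist_force: [-0.4, 0.3, 0.2]
opening: 0.0501
grasp_force: 0.0
```

```bash
python3 - <<'E'
from h import *
o=bot.get_obs();print(o["ee_pos"],o["opening"],o["tcp_rot"])
c=snap("top","top3.png"); s=snap("side","side3.png")
print(pix(s,[.4575,.297,.087]))
cr=lambda im,x,y,w,h,k: cv2.resize(im[y:y+h,x:x+w],None,fx=k,fy=k,interpolation=cv2.INTER_CUBIC)
I=np.zeros((600,800,3),np.uint8)
I[:360,:360]=cr(c["img"],371,235,72,72,5)
I[:440,380:800]=cr(s["img"],180,170,84,88,5)
cv2.imwrite("pics/z3.png",I)
E
```

```text
[0.45731185 0.29616796 0.15147622] 0.050124158061237586 [-1.79936816e+02 -8.99616377e-02  1.79869713e+02]
[[211.20838824 216.89290239]]
```

View pics/z3.png

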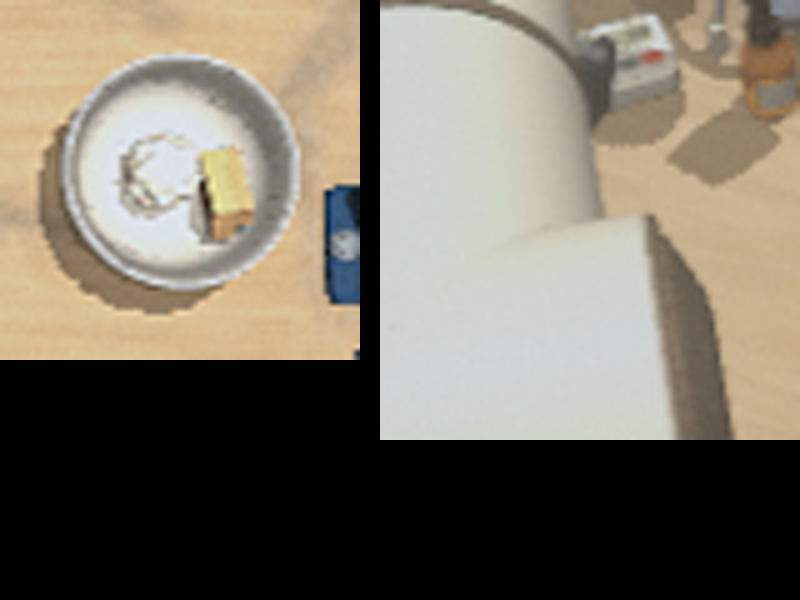

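Bowl picture: ball at crop (160,175) and offcut at (225,190), both inside the rim. Now to grip the shaft.

Emit:
play_rows(steps=[[[0,0.001,0.03,0],[0,0,0.03,0],[0,0,0.015,0],[0,0,0.006,0],[0,0,0,0]]], squeeze=80)

```text
time: 13.37
ee_pos: [0.4579, 0.297, 0.0708]
tcp_rot: [-180.0, -0.0, 179.9]
wrist_force: [-0.8, -0.3, 0.7]
opening: 0.0501
grasp_force: 0.0
```

Emit:
play_rows(steps=[[[0,0,0,0],[0,0,0,0],[0,0,0,0],[0,0,0,0],[0,0,0,0]]], gripper=0.0)

```text
time: 13.78
ee_pos: [0.4588, 0.298, 0.0728]
tcp_rot: [179.9, 0.2, 180.0]
wrist_force: [-1.0, -0.0, 6.4]
opening: 0.0167
grasp_force: 78.6
```

Emit:
play_rows(steps=[[[0,0,0,0],[0,0,0,0],[0,0,0,0],[0,0,0,0],[0,0,0,0]]])

```text
time: 14.2
ee_pos: [0.4588, 0.298, 0.0728]
tcp_rot: [179.9, 0.2, 179.9]
wrist_force: [0.3, -0.2, 7.6]
opening: 0.0172
grasp_force: 78.6
```

Emit:
play_rows(steps=[[[0,0,-0.01,0],[0,0,-0.025,0],[0,0,-0.025,0],[0,0,-0.025,0],[0,0,0,0]]])

```text
time: 14.62
ee_pos: [0.4594, 0.2985, 0.1619]
tcp_rot: [179.8, 0.3, 180.0]
wrist_force: [-0.3, 0.1, -2.2]
opening: 0.0172
grasp_force: 78.6
```

Emit:
play_rows(steps=[[[-0.0037,-0.0364,0,0],[-0.0037,-0.0364,0,0],[-0.0037,-0.0364,0,0],[-0.0037,-0.0364,0,0],[-0.0037,-0.0364,0,0]]])

```text
time: 15.03
ee_pos: [0.4759, 0.114, 0.1559]
tcp_rot: [-180.0, -0.0, 180.0]
wrist_force: [1.6, 0.5, -1.6]
opening: 0.0173
grasp_force: 79.0
```

Emit:
play_rows(steps=[[[-0.0037,-0.0364,0,0],[-0.0037,-0.0364,0,0],[-0.0037,-0.0364,0,0.1],[0,0,0,0.1],[0,0,0,0.1]]])

```text
time: 15.45
ee_pos: [0.4871, 0.0041, 0.1558]
tcp_rot: [-180.0, -0.0, 162.3]
wrist_force: [0.2, 0.5, -2.1]
opening: 0.0171
grasp_force: 79.4
```

Emit:
play_rows(steps=[[[0,0,0,0.1],[0,0,0,0],[0,0,0,0],[0,0,0,0],[0,0,0,0]]])

```text
time: 15.87
ee_pos: [0.4872, 0.0065, 0.1558]
tcp_rot: [-180.0, -0.0, 157.2]
wrist_force: [-0.3, -0.2, -3.0]
opening: 0.0172
grasp_force: 79.4
```

```bash
python3 - <<'E'
from h import *
o=bot.get_obs();print(o["ee_pos"],o["opening"],o["tcp_rot"],o["wrist_force"])
c=snap("top","top4.png"); s=snap("side","side4.png")
cr=lambda im,x,y,w,h,k: cv2.resize(im[y:y+h,x:x+w],None,fx=k,fy=k,interpolation=cv2.INTER_CUBIC)
I=np.zeros((600,800,3),np.uint8)
I[:480,:400]=cr(c["img"],255,215,50,60,8)
I[:480,400:]=cr(s["img"],285,215,50,60,8)
cv2.imwrite("pics/z4.png",I)
print("side: axis at hub, .1, collar bottom now",pix(s,[[.488,.0068,.058],[.488,.0068,.1]]), "top bore",pix(c,[.488,.0068,.058]))
E
```

```text
[0.4871691  0.00646629 0.15577924] 0.017183545212463205 [-1.79996061e+02 -6.26668721e-03  1.57192176e+02] [-0.33442103 -0.17512744 -2.95051002]
side: axis at hub, .1, collar bottom now [[310.46864851 244.29984773]
 [310.23614142 234.91925611]] top bore [[286.44613456 253.19983041]]
```

View pics/z4.png

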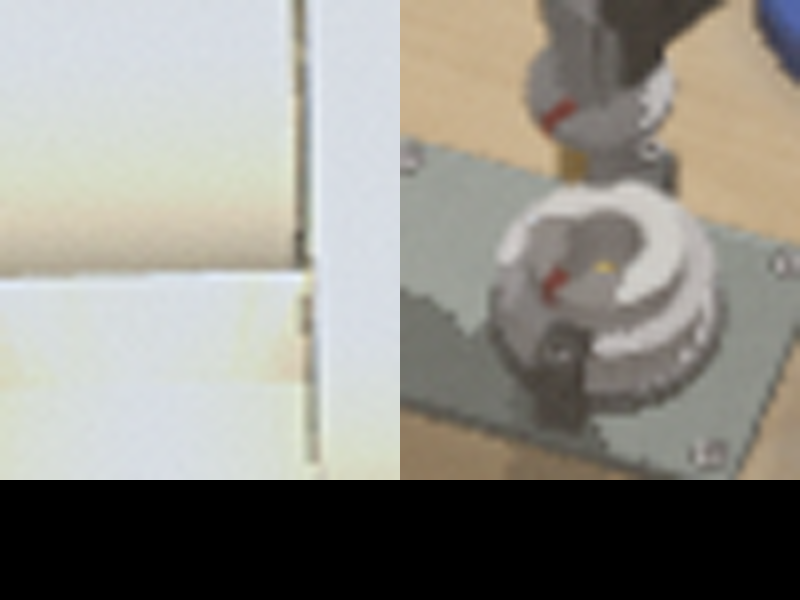

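Side view: collar centre at crop (600,98), bore at about (600,240), both red marks at x≈557, so it is aligned and turned close to the keyway. I'll lower it gently.

Emit:
play_rows(steps=[[[0,0,0.015,0],[0,0,0.015,0],[0,0,0.006,0],[0,0,0,0],[0,0,0,0]]])

```text
time: 16.38
ee_pos: [0.4871, 0.0063, 0.12]
tcp_rot: [-180.0, -0.0, 157.1]
wrist_force: [-0.7, 1.2, -2.0]
opening: 0.0172
grasp_force: 79.4
```

Emit:
play_rows(steps=[[[0,0,0.002,0],[0,0,0.002,0],[0,0,0.002,0],[0,0,0.002,0],[0,0,0,0]]])

```text
time: 16.8
ee_pos: [0.4871, 0.0063, 0.1115]
tcp_rot: [-180.0, -0.0, 157.0]
wrist_force: [-0.3, 0.6, -2.6]
opening: 0.0171
grasp_force: 79.4
```

Emit:
play_rows(steps=[[[0,0,0.002,0],[0,0,0.002,0],[0,0,0.001,0],[0,0,0.001,0],[0,0,0,0]]])

```text
time: 17.22
ee_pos: [0.4873, 0.0063, 0.1056]
tcp_rot: [180.0, 0.0, 157.0]
wrist_force: [0.9, 1.0, -2.0]
opening: 0.0172
grasp_force: 79.4
```

Emit:
play_rows(steps=[[[0,0,0.001,0],[0,0,0.001,0],[0,0,0.001,0],[0,0,0,0],[0,0,0,0]]])

```text
time: 17.63
ee_pos: [0.4873, 0.0063, 0.1027]
tcp_rot: [180.0, 0.0, 157.0]
wrist_force: [1.4, 0.6, -3.7]
opening: 0.0171
grasp_force: 79.3
```

Emit:
play_rows(steps=[[[0,0,0.002,0],[0,0,0.002,0],[0,0,0.001,0],[0,0,0.001,0],[0,0,0,0]]])

```text
time: 18.05
ee_pos: [0.4873, 0.0063, 0.0966]
tcp_rot: [180.0, 0.0, 157.0]
wrist_force: [1.9, -0.0, -2.6]
opening: 0.017
grasp_force: 79.3
```

Emit:
play_rows(steps=[[[0,0,0.002,0],[0,0,0.002,0],[0,0,0.002,0],[0,0,0,0],[0,0,0,0]]])

```text
time: 18.47
ee_pos: [0.4873, 0.0063, 0.0906]
tcp_rot: [180.0, -0.0, 157.0]
wrist_force: [2.0, 0.8, -2.3]
opening: 0.0172
grasp_force: 79.3
```

Emit:
play_rows(steps=[[[-0.0005,0.0002,0.002,0],[0,0,0.002,0],[0,0,0.002,0],[0,0,0.002,0],[0,0,0,0]]])

```text
time: 18.88
ee_pos: [0.4877, 0.0062, 0.0828]
tcp_rot: [-180.0, 0.0, 157.0]
wrist_force: [-1.5, -0.5, 5.1]
opening: 0.017
grasp_force: 80.4
```

Emit:
play_rows(steps=[[[0,0,0.002,0],[0,0,0.002,0],[0,0,0.001,0],[0,0,0.001,0],[0,0,0,0]]])

```text
time: 19.3
ee_pos: [0.4878, 0.0062, 0.0773]
tcp_rot: [-180.0, 0.0, 157.0]
wrist_force: [-2.5, -0.2, 8.3]
opening: 0.0172
grasp_force: 80.7
```

Emit:
play_rows(steps=[[[0,0,0.001,0],[0,0,0.001,0],[0,0,0.001,0],[0,0,0.001,0],[0,0,0,0]]], squeeze=110)

```text
time: 19.72
ee_pos: [0.4881, 0.0062, 0.0758]
tcp_rot: [179.9, 0.1, 157.0]
wrist_force: [-10.8, 0.1, 26.3]
opening: 0.0168
grasp_force: 109.6
```

Emit:
play_rows(steps=[[[0,0,0.001,0],[0,0,0.001,0],[0,0,0,0],[0,0,0,0],[0,0,0,0]]])

```text
time: 20.13
ee_pos: [0.4888, 0.0062, 0.0758]
tcp_rot: [179.9, 0.3, 157.0]
wrist_force: [-13.5, 1.0, 41.8]
opening: 0.0164
grasp_force: 111.7
```

Emit:
play_rows(steps=[[[0.0008,-0.0003,-0.0015,0],[0,0,0,0],[0,0,0,0],[0,0,0,0],[0,0,0,0]]])

```text
time: 20.55
ee_pos: [0.4886, 0.0062, 0.0758]
tcp_rot: [179.9, 0.3, 157.0]
wrist_force: [-3.8, 0.4, 26.1]
opening: 0.0168
grasp_force: 109.5
```

```bash
python3 - <<'E'
from h import *
o=bot.get_obs();print(o["ee_pos"],o["tcp_rot"],o["wrist_force"],o["time"])
c=bot.camera("top"); s=bot.camera("side")
cr=lambda im,x,y,w,h,k: cv2.resize(im[y:y+h,x:x+w],None,fx=k,fy=k,interpolation=cv2.INTER_CUBIC)
I=np.zeros((480,800,3),np.uint8)
I[:,:480]=cr(s["img"],280,215,60,60,8)
I[:300,490:800]=cr(c["img"],377,235,62,60,5)
cv2.imwrite("pics/z5.png",I)
E
```

```text
[0.4886493  0.00621362 0.07581952] [179.88315217   0.30080964 157.02999471] [-3.83891856  0.42831079 26.09008982] 20.55
```

View pics/z5.png

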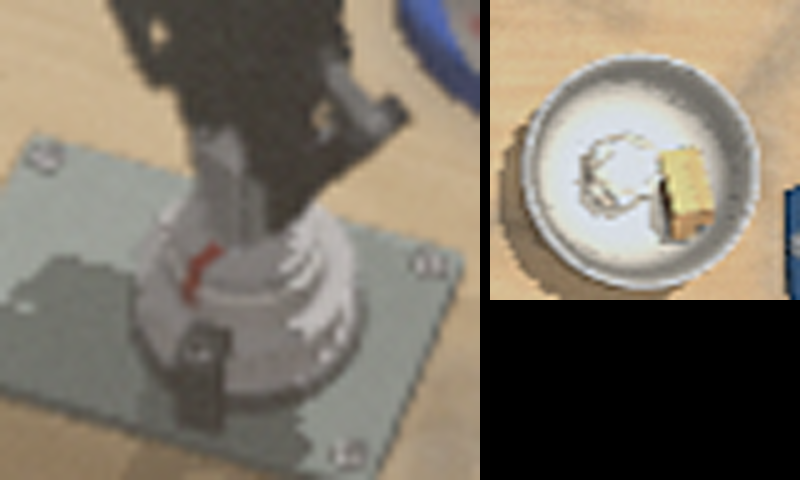

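The collar sits flush on the hub with both red marks in one line (crop (215,250) to (190,290)), and both scraps are in the bowl. I'm handing it in.

```bash
python3 -c "
from workcell import bot
print(bot.job_done())"
```

```text
the job is handed in; nothing more can be done
None
```

The job is handed in at about 20.6 s: the paper ball and offcut are in the scrap bowl, and the shaft is keyed into the pulley with its collar flush on the hub, still gripped and pressed down with about 26 N measured at the wrist.

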